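Load the plate shaker and set its speed

ROBOT

A 7-joint arm with a two-finger parallel gripper is mounted at the origin on a cart in front of the work surface, level with it; the furniture and walls round the work are solid. World frame = base frame: x ahead of the robot, y to its left, z up, the work surface at z = 0. Lengths are in m, angles in rad, forces in N, time in s.
With the tool pointing down it reaches from about 0.35 to 0.9 m from the base axis. Payload 19.9 kg.
Tool frame: the origin (TCP) lies midway between the tips of the shut fingers; the grasp point (between the pads) lies ctrl.grip_point_offset behind it (ctrl.grip_point_offset is the distance from the TCP to the grasp point, in m); z points along the fingers, y is the line along which they close (so a half turn about z gives the same grasp; the last joint's range is limited). The gripper opens to 94 mm and grips with 3 to 60 N. Pads are 16 mm wide; open, the fingers measure 119 mm over their backs; the gripper's body (75 mm by 177 mm) begins 78 mm behind the grasp point.
Start: joints at [-1.357, 0.417, -0.01, 1.614, 0.005, 1.111, -0.053], TCP at [0.158, 0.605, 0.205] pointing down, gripper open.
Joint ranges: [-2.81, 2.81], [-0.39, 2.02], [-1.27, 1.25], [0.06, 2.57], [-1.19, 4.33], [0.19, 2], [-2.82, 2.82]. Speed limits (rad/s): [1.89, 1.89, 2.39, 2.39, 3.01, 3.01, 3.01].

INTERFACE

Orientations are given as a unit quaternion [x, y, z, w].
In Python, from station import ctrl gives the robot as it stands. The module is installed in compiled form; this text tells all that it offers.
- The arm moves only by the shell command python3 -m handwheel 'ROWS' [FORCE]. ROWS is JSON, a list of rows, each a list of 7 numbers: the shift along the tool's x, y, z in cm, then the turn, a rotation vector about the tool's x, y, z in degrees, then the opening in per cent of the stroke, from 0 (shut) to 100 (fully open). A call has 1 to 12 rows; each row shifts and turns the commanded pose from where the row before left it, along the tool's axes as they then stand; what a row does not reach is not made up. A row lasts 1/10 s, in which the tool goes at most 50 mm and 8.59 degrees, less where a joint would pass 70% of its speed; a pose out of reach is approached as far as the arm can. A call is refused whole if a number of a shift passes 5 or a number of a turn 8.59, either way. A call with a gripper value outside its range is refused whole. The fingers move at their own pace and stop on an object; FORCE is the grip in N (left out, the last holds). Time passes only in rows, so rows that do not move let the fingers close. It gives the time, the measured TCP pose, the force, the opening and the grip force at its end, in the units of the state.
- ctrl.read_state(): the state, without advancing time (a new reading comes with each control period).
- ctrl.grab_frame(name): name is "side" or "top"; returns the picture (384x512x3 uint8, blue, green, red); there is no depth.
- ctrl.get_calibration(name): a dict with "fovy" (degrees; the focal length in pixels is half the picture's height over the tangent of half this angle, whatever the lens; pixels are square), "cx", "cy" (the principal point, pixels), "extrinsics" (4x4, takes a point from camera to world coordinates). Camera axes: x right, y down, z forward; pixel columns grow to the right and rows downward; lengths in m; the calibration is good to about 2 mm. A picture is of the moment at which its call begins. get_calibration takes no time and is no camera call.
- ctrl.close_job(): hands the job in; it is judged then, once.
Trained networks look in the newest picture that a camera, given by its name, has taken for a name from the list of things; names that differ only in an ending like _2 or _b are one class to them, and where a whole thing is asked for, a point or a joint stands for the part that bears it (a point fixed in the world has none). Each returns a list of dicts, best first, with "p" (0 to 1); they miss things now and then, are a little off and sometimes report something else, mostly with a low value. They report only what shows in the picture. A call takes as long as a camera call.
- ctrl.spot_in(camera, thing): "bbox" ([left, top, right, bottom] as shares, 0 to 1, of the picture: columns of its width, rows of its height, round what is visible of it).
The state is a dict: "time_s": time; "joint_positions": joint angles; "dq": joint speeds; "joint_efforts": joint torques, N m; "eef_pos": TCP position; "tcp_rot": TCP orientation; "wrist_force": force on the tool from outside, world axes, zero at the start; "torque": the same for the moment, N m; "opening": finger opening in m; "grip_force": force on a finger pad.
Only numpy, scipy, OpenCV 4.12 (cv2) and the standard library are available. Lean on these libraries where they do the work, as an engineer would, in place of code of your own. Each camera call takes 0.05 s, during which the arm holds its last target. There are 200 camera calls.

TASK

Stack all the slide boxes that are here, in any order, in one upright stack on the shaker's metal platform, the lowest locked over the platform's two lugs and each one above locked over the lid lugs of the box below, fully down. Fit the orange T-handle fully down on the dial's square stem. Only when the boxes are loaded and the handle is on, turn the dial with the handle until its white pointer line points at the red mark on the scale, and leave the handle on. Then let go of everything; leave the other things on the bench alone.

Things in the scene. Friction and masses are not known exactly. Their poses are not given: they have to be found in the camera images.
- box_blue: Slide box, blue lid (fixed shut), 100 x 60 x 42 mm, 0.2 kg; origin at the centre of its underside, x along its length. Two round lugs on the lid at x = +-32 mm (16 mm wide, tapering to 10, 6 high); 20 mm square recesses, 8 deep, in the underside below them, drop over lugs either way round: 42 mm a level. Grip it across its 60 mm width. May be absent.
- box_yellow: Slide box, yellow lid (fixed shut), 100 x 60 x 42 mm, 0.2 kg; origin at the centre of its underside, x along its length. Two round lugs on the lid at x = +-32 mm (16 mm wide, tapering to 10, 6 high); 20 mm square recesses, 8 deep, in the underside below them, drop over lugs either way round: 42 mm a level. Grip it across its 60 mm width. May be absent.
- box_green: Slide box, green lid (fixed shut), 100 x 60 x 42 mm, 0.2 kg; origin at the centre of its underside, x along its length. Two round lugs on the lid at x = +-32 mm (16 mm wide, tapering to 10, 6 high); 20 mm square recesses, 8 deep, in the underside below them, drop over lugs either way round: 42 mm a level. Grip it across its 60 mm width. May be absent.
- box_red: Slide box, red lid (fixed shut), 100 x 60 x 42 mm, 0.2 kg; origin at the centre of its underside, x along its length. Two round lugs on the lid at x = +-32 mm (16 mm wide, tapering to 10, 6 high); 20 mm square recesses, 8 deep, in the underside below them, drop over lugs either way round: 42 mm a level. Grip it across its 60 mm width. May be absent.
- shaker: White plate shaker, 134 (x) x 266 (y) x 50 mm, fixed to the bench; origin at the centre of its underside. Metal platform on its +y half, dial on its -y half, panel face up at 50 mm.
- platform (a point): Centre of the top of the shaker's metal platform (124 x 106 mm, 60 mm above the bench). x is along the line of its two lugs, which stand at x = +-32 mm (same lugs as on the box lids). The lowest box's origin goes here, its length along x.
- handle: Orange T-handle with a grey hub, 0.11 kg; origin at the centre of its underside. Hub 40 mm square, flange 56 mm square, 6 high; square bore 23 mm wide from below, 31 deep, sides along the handle's x and y (fits the stem four ways). Grip bar 80 mm along x, 16 wide, 36 to 60 mm above the origin. Starts upright on the bench.
- dial (a joint): Angle of the dial about the vertical: 0 at the low stop, grows clockwise seen from above, up to 4.71 rad; stays where it is left (friction 0.06 N m). Fitted, the handle turns the dial with about 0.16 rad of play to either side.
- stem_foot (a point): On the dial axis, on top of the black dial disc (92 mm across), 145 mm from the platform's centre; the fitted handle's origin comes here. The square steel stem is 20 mm square with sides along this point's x and y (they turn with the dial), 26 mm high, its top 6 mm stepped in as a lead.
- pointer_tip (a point): Outer end of the white pointer line on the dial disc, 45 mm from the axis.
- mark_tip (a point): Where the pointer's end must come: 45 mm from the dial axis, in line with the red mark on the scale, level with the pointer. The mark does not move in a run.
- petri_a: Round flat dish, 90 mm across, 15 mm high, origin under its centre; not part of the job.
- bench_timer: White bench timer, 27 x 68 x 60 mm, origin under its centre; not part of the job.
- marker_blue: Marker pen lying flat, 138 mm long, origin under its centre; not part of the job.
- tweezers: Steel tweezers lying flat, 131 mm long, origin under their centre; not part of the job.
- ethanol_b: White bottle with a red cap, 54 x 54 x 105 mm, origin under its centre, standing at the back left; not part of the job.
- water_c: White bottle with a white cap, 48 x 48 x 88 mm, origin under its centre, standing at the back left; not part of the job.

How it is judged:
On the way, in this order (a step that is already met when the one before it is completed fails the run):
1. every box present stands locked in the one stack on the shaker platform and the handle sits fully down on the stem, the dial still well off the red mark (horizontal distance between each of box_blue, box_yellow, box_green, box_red and platform below 0.008 m and angle between each of box_blue, box_yellow, box_green, box_red's own z axis and vertical below 0.06 rad and angle between the x axis of each of box_blue, box_yellow, box_green, box_red and the x axis of platform, either way round below 0.2 rad and (z of box_blue in the frame of platform between -0.003 and 0.003 m or z of box_blue in the frame of platform between 0.039 and 0.045 m or z of box_blue in the frame of platform between 0.081 and 0.087 m or z of box_blue in the frame of platform between 0.123 and 0.129 m) and (z of box_yellow in the frame of platform between -0.003 and 0.003 m or z of box_yellow in the frame of platform between 0.039 and 0.045 m or z of box_yellow in the frame of platform between 0.081 and 0.087 m or z of box_yellow in the frame of platform between 0.123 and 0.129 m) and (z of box_green in the frame of platform between -0.003 and 0.003 m or z of box_green in the frame of platform between 0.039 and 0.045 m or z of box_green in the frame of platform between 0.081 and 0.087 m or z of box_green in the frame of platform between 0.123 and 0.129 m) and (z of box_red in the frame of platform between -0.003 and 0.003 m or z of box_red in the frame of platform between 0.039 and 0.045 m or z of box_red in the frame of platform between 0.081 and 0.087 m or z of box_red in the frame of platform between 0.123 and 0.129 m) and horizontal distance between handle and stem_foot below 0.004 m and angle between handle's own z axis and vertical below 0.08 rad and z of handle in the frame of stem_foot below 0.003 m and distance between pointer_tip and mark_tip above 0.015 m), for 0.2 s.
2. the dial's pointer is at the red mark (distance between pointer_tip and mark_tip below 0.006 m), for 0.2 s.
At the end, for the whole second after the job is handed in: Every box present is in the one stack on the platform (within 8 mm of its centre, height within 3 mm of a full seat, level within 0.06 rad, in line within 0.2 rad); handle on the stem (within 4 mm of the axis, down to within 3 mm); pointer end within 6 mm of the mark; all at rest (horizontal distance between each of box_blue, box_yellow, box_green, box_red and platform below 0.008 m and angle between each of box_blue, box_yellow, box_green, box_red's own z axis and vertical below 0.06 rad and angle between the x axis of each of box_blue, box_yellow, box_green, box_red and the x axis of platform, either way round below 0.2 rad and (z of box_blue in the frame of platform between -0.003 and 0.003 m or z of box_blue in the frame of platform between 0.039 and 0.045 m or z of box_blue in the frame of platform between 0.081 and 0.087 m or z of box_blue in the frame of platform between 0.123 and 0.129 m) and (z of box_yellow in the frame of platform between -0.003 and 0.003 m or z of box_yellow in the frame of platform between 0.039 and 0.045 m or z of box_yellow in the frame of platform between 0.081 and 0.087 m or z of box_yellow in the frame of platform between 0.123 and 0.129 m) and (z of box_green in the frame of platform between -0.003 and 0.003 m or z of box_green in the frame of platform between 0.039 and 0.045 m or z of box_green in the frame of platform between 0.081 and 0.087 m or z of box_green in the frame of platform between 0.123 and 0.129 m) and (z of box_red in the frame of platform between -0.003 and 0.003 m or z of box_red in the frame of platform between 0.039 and 0.045 m or z of box_red in the frame of platform between 0.081 and 0.087 m or z of box_red in the frame of platform between 0.123 and 0.129 m) and horizontal distance between handle and stem_foot below 0.004 m and angle between handle's own z axis and vertical below 0.08 rad and z of handle in the frame of stem_foot below 0.003 m and distance between pointer_tip and mark_tip below 0.006 m and linear speed of each of box_blue, box_yellow, box_green, box_red, handle below 0.02 m/s); the robot touches nothing.
It fails at once if another thing on the bench is moved more than 40 mm (distance of any of ethanol_b, water_c, petri_a, bench_timer, marker_blue, tweezers from where it was at the start of the episode above 0.04 m).
Of box_blue, box_yellow, box_green, box_red only 3 to 4 are there at a start; the rules pass over those that are not, and their reading is None.
At some moment in a run one of box_blue, box_yellow, box_green, box_red, handle may be knocked a few centimetres aside while the robot is not near it.
It also fails if it takes over 210 s, if anything falls off the work surface, if the arm or the gripper's body presses on something with over 40 N, if the wrist force passes 120 N, or if a joint passes its speed limit or range.

## Working session

There is one attempt and no reset: what is moved stays moved. The work goes in short steps, Python scripts to look and compute and a shell command to move; the robot and the scene stay as the last step left them, time stands still between calls to the robot, and variables do not carry over. Pictures are saved under pics/ and viewed, at most 14 in all, crops included, and the job is handed in when it is done.

```bash
mkdir -p pics
python3 - <<'E'
from station import ctrl
import cv2,numpy as np
np.set_printoptions(precision=4,suppress=True)
for n in("side","top"):
    im=ctrl.grab_frame(n); cv2.imwrite(f"pics/{n}0.png",im)
    print(n,ctrl.get_calibration(n))
    for t in ["box_blue","box_yellow","box_green","box_red","shaker","handle","dial","platform"]:
        try: print(t,[(round(d["p"],2),np.round(np.array(d["bbox"])*[512,384,512,384]).tolist()) for d in ctrl.spot_in(n,t)[:2]])
        except Exception as e: print(t,e)
print(ctrl.read_state(),ctrl.grip_point_offset)
E
```

```text
side {'fovy': 53.55557456449799, 'cx': 254.8723506198018, 'cy': 188.6970674014352, 'extrinsics': array([[-0.9202, -0.2214,  0.3229,  0.2091],
       [-0.3914,  0.5362, -0.7479,  0.9517],
       [-0.0075, -0.8146, -0.58  ,  0.5685],
       [ 0.    ,  0.    ,  0.    ,  1.    ]])}
box_blue [(0.78, [232.0, 222.0, 289.0, 267.0]), (0.7, [303.0, 227.0, 342.0, 266.0])]
box_yellow [(0.68, [252.0, 188.0, 303.0, 223.0])]
box_green [(0.55, [266.0, 160.0, 310.0, 193.0])]
box_red [(0.73, [185.0, 199.0, 232.0, 227.0])]
shaker [(0.67, [179.0, 115.0, 272.0, 179.0]), (0.48, [136.0, 212.0, 165.0, 251.0])]
handle [(0.66, [280.0, 135.0, 302.0, 155.0])]
dial [(0.63, [279.0, 133.0, 302.0, 157.0]), (0.56, [225.0, 120.0, 254.0, 136.0])]
platform [(0.73, [182.0, 119.0, 269.0, 182.0]), (0.49, [228.0, 119.0, 257.0, 133.0])]
top {'fovy': 54.141198853195796, 'cx': 255.17880788544306, 'cy': 194.92182287173105, 'extrinsics': array([[ 0.0224, -0.9911,  0.1314,  0.3533],
       [-0.9997, -0.0222,  0.0026,  0.292 ],
       [ 0.0004, -0.1314, -0.9913,  1.0909],
       [ 0.    ,  0.    ,  0.    ,  1.    ]])}
box_blue [(
[... 360 characters left out ...]
97, [342.0, 128.0, 370.0, 159.0]), (0.72, [147.0, 205.0, 164.0, 231.0])]
platform [(0.8, [281.0, 114.0, 377.0, 172.0]), (0.44, [200.0, 119.0, 227.0, 144.0])]
{'time_s': 0.9, 'joint_positions': array([-1.3565,  0.4174, -0.0103,  1.6136,  0.0047,  1.1107, -0.053 ]), 'dq': array([-0.0006,  0.0006, -0.0002,  0.0015, -0.    , -0.0006, -0.0005]), 'joint_efforts': array([  0.0014, -85.1031,   0.6386, -42.6285,  -0.0488,   0.0137,
        -0.    ]), 'eef_pos': array([0.1582, 0.6047, 0.2054]), 'tcp_rot': array([ 0.1276,  0.9918, -0.    ,  0.    ]), 'wrist_force': array([ 0.4008, -0.1828, -0.2312]), 'torque': array([-0.0212, -0.0184, -0.0141]), 'grip_force': 0.0, 'opening': 0.09396239421193502} 0.0188
```

Run:
```python
import cv2
a=cv2.imread("pics/top0.png")[100:290,130:395]; cv2.imwrite("pics/t0c.png",cv2.resize(a,None,fx=3,fy=3,interpolation=cv2.INTER_CUBIC))
b=cv2.imread("pics/side0.png")[95:285,120:380]; cv2.imwrite("pics/s0c.png",cv2.resize(b,None,fx=3,fy=3,interpolation=cv2.INTER_CUBIC))
```

```text
(no output)
```

View pics/t0c.png

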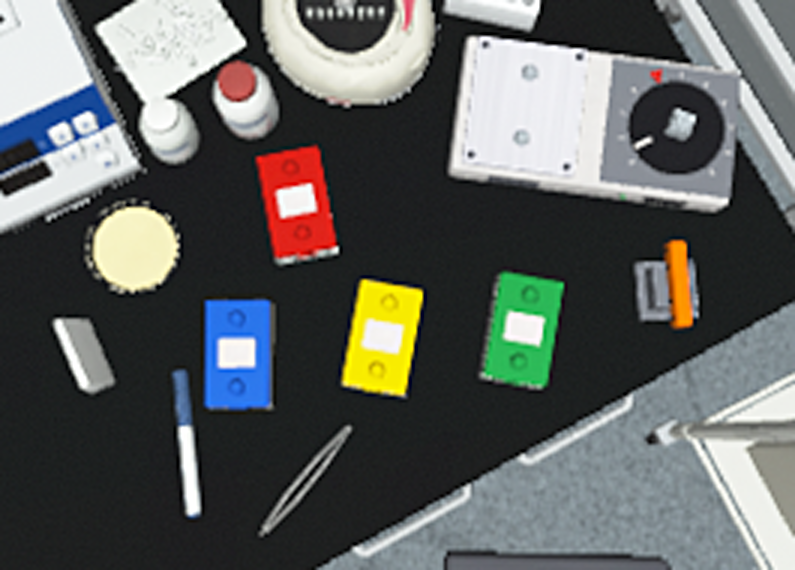

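View pics/s0c.png

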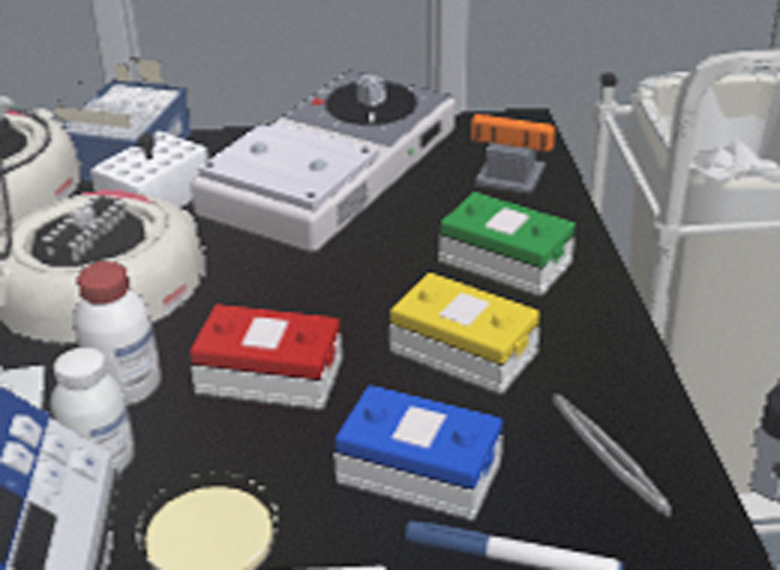

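```bash
cat > h.py <<'E'
from station import ctrl
import cv2,numpy as np
from scipy.optimize import minimize
np.set_printoptions(precision=4,suppress=True)
CAL={n:ctrl.get_calibration(n) for n in("side","top")}
def KE(n):
    c=CAL[n];f=192/np.tan(np.radians(c["fovy"]/2))
    return np.array([[f,0,c["cx"]],[0,f,c["cy"]],[0,0,1]]),np.array(c["extrinsics"])
def proj(n,P):
    K,E=KE(n);q=(np.atleast_2d(P)-E[:3,3])@E[:3,:3]@K.T
    return q[:,:2]/q[:,2:]
def unproj(n,uv,z):
    K,E=KE(n);d=E[:3,:3]@np.linalg.solve(K,[uv[0],uv[1],1]);c=E[:3,3]
    return c+d*(z-c[2])/d[2]
HSV={"blue":((100,130,60),(125,255,255)),"yellow":((22,110,80),(34,255,255)),"green":((50,110,50),(85,255,255)),
 "red":((172,150,60),(180,255,255)),"orange":((6,150,90),(18,255,255))}
def mask(im,col,bb,up=4):
    im=cv2.resize(im,None,fx=up,fy=up,interpolation=cv2.INTER_CUBIC)
    h=cv2.cvtColor(im,cv2.COLOR_BGR2HSV);m=cv2.inRange(h,*map(np.array,HSV[col]))
    if col=="red": m|=cv2.inRange(h,np.array((0,150,60)),np.array((5,255,255)))
    k=np.zeros_like(m);l,t,r,b=[int(v*up) for v in bb];k[max(t,0):b,max(l,0):r]=255;m&=k
    cs=cv2.findContours(m,0,2)[0]
    if not cs: return k*0
    c=max(cs,key=cv2.contourArea);o=np.zeros_like(m);cv2.fillConvexPoly(o,cv2.convexHull(c),255);return o
def corners(x,y,yaw,L,W,z0,z1):
    c,s=np.cos(yaw),np.sin(yaw)
    return np.array([[x+c*a-s*b,y+s*a+c*b,z] for a in(-L/2,L/2) for b in(-W/2,W/2) for z in(z0,z1)])
def fit(masks,x0,L,W,z0,z1,up=4):
    def cost(p):
        t=0
        for n,m in masks.items():
            q=((proj(n,corners(*p[:3],L,W,z0+(p[3] if len(p)>3 else 0),z1))+.5)*up-.5)
            r=np.zeros_like(m);cv2.fillConvexPoly(r,cv2.convexHull((q*16).astype(np.int32)),255,shift=4)
            t+=1-(r&m).sum(dtype=float)/max((r|m).sum(dtype=float),1) if 0 else 1-np.count_nonzero(r&m)/max(np.count_nonzero(r|m),1)
        return t
    best=None
    for dy in(0,.4,-.4):
        s=np.array([[0]*len(x0)]+[list(np.eye(len(x0))[i]*[.015,.015,.3,.008][i]) for i in range(len(x0))])
        x=np.array(x0,float);x[2]+=dy
        r=minimize(cost,x,method="Nelder-Mead",options=dict(initial_simplex=x+s,xatol=1e-4,fatol=1e-4))
        if best is None or r.fun<best.fun: best=r
    return best.x,best.fun
def box(col,bbs,ims,z=0,yaw=0):
    ms={n:mask(ims[n],col,bbs[n]) for n in bbs}
    bar=col=="orange"
    n="top" if "top" in ms else "side"
    b=bbs[n];q=unproj(n,[(b[0]+b[2])/2,(b[1]+b[3])/2],z+.042)
    x0=[q[0],q[1],yaw]
    return fit(ms,x0+([] if bar else [0]),*((.08,.016,z+.036,z+.06) if bar else (.1,.06,z+.028,z+.042)))
def tri(us,ut):
    A=[];b=[]
    for n,u in(("side",us),("top",ut)):
        K,E=KE(n);d=E[:3,:3]@np.linalg.solve(K,[*u,1]);d/=np.linalg.norm(d);M=np.eye(3)-np.outer(d,d);A.append(M);b.append(M@E[:3,3])
    return np.linalg.lstsq(np.vstack(A),np.hstack(b),rcond=None)[0]
E
cat > m1.py <<'E'
from h import *
ims={n:cv2.imread(f"pics/{n}0.png") for n in("side","top")}
B={"blue":[(228,215,292,270),(195,195,224,240)],"yellow":[(248,183,303,227),(240,190,273,234)],"green":[(262,157,314,194),(288,188,320,230)],
"red":[(183,195,236,232),(214,147,244,188)],"orange":[(270,130,310,150),(348,176,364,212)]}
for c,(s,t) in B.items():
    for bb in({"side":s,"top":t},{"top":t},{"side":s}):
        print(c,list(bb),*box(c,bb,ims))
fs=lambda u,v:((u+.5)/3-.5+120,(v+.5)/3-.5+95)
ft=lambda u,v:((u+.5)/3-.5+130,(v+.5)/3-.5+100)
for nm,s,t,z in(("lugA",(258,148),(530,72),.066),("lugB",(318,164),(522,137),.066),("stemtop",(371,77),(682,117),.08),("pointer out",(372,121),(637,148),.055),("mark",(318,101),(656,76),.05)):
    print(nm,tri(fs(*s),ft(*t)),"side",unproj("side",fs(*s),z)[:2],"top",unproj("top",ft(*t),z)[:2])
g=cv2.resize(ims["top"][105:175,275:385],None,fx=7,fy=7,interpolation=cv2.INTER_CUBIC);cv2.imwrite("pics/sh_t.png",g)
g=cv2.resize(ims["side"][110:185,175:285],None,fx=7,fy=7,interpolation=cv2.INTER_CUBIC);cv2.imwrite("pics/sh_s.png",g)
E
python3 m1.py
```

```text
blue ['side', 'top'] [0.4271 0.4247 0.0305 0.0015] 0.061587252105315016
blue ['top'] [ 0.4259  0.4247  0.023  -0.0038] 0.03541012998655313
blue ['side'] [0.4273 0.4249 0.0299 0.0017] 0.01603206412825653
yellow ['side', 'top'] [ 0.4458  0.2884 -0.1573  0.0008] 0.08576387261204865
yellow ['top'] [ 0.4451  0.2887 -0.1668 -0.0024] 0.06323430367432459
yellow ['side'] [ 0.4458  0.2883 -0.1573  0.0007] 0.021653411748980833
green ['side', 'top'] [ 0.4562  0.1564 -0.1569  0.0012] 0.07779411141162174
green ['top'] [ 0.4562  0.1552 -0.1616 -0.013 ] 0.023280264343646717
green ['side'] [ 0.4561  0.157  -0.1602  0.0018] 0.026378024376932818
red ['side', 'top'] [0.5724 0.3744 0.2137 0.0024] 0.07279383771985481
red ['top'] [ 0.5728  0.3733  0.2136 -0.0029] 0.050250862339291325
red ['side'] [0.5723 0.3745 0.2071 0.0026] 0.01983868869519967
orange ['side', 'top'] [0.4998 0.0131 0.0621] 0.2116194889059041
orange ['top'] [0.4992 0.0134 0.0617] 0.07925109002308284
orange ['side'] [0.5014 0.0104 0.0307] 0.1201902291396455
lugA [0.698  0.1548 0.0617] side [0.6955 0.1615] top [0.6953 0.1548]
lugB [0.6338 0.1618 0.0626] side [0.6316 0.1671] top [0.6323 0.162 ]
stemtop [0.6493 0.0162 0.0813] side [0.6493 0.0137] top [0.6508 0.0162]
pointer out [0.6292 0.0525 0.0537] side [0.6302 0.0548] top [0.6271 0.0522]
mark [0.6988 0.0334 0.0535] side [0.7027 0.0272] top [0.6994 0.0323]
```

View pics/sh_t.png

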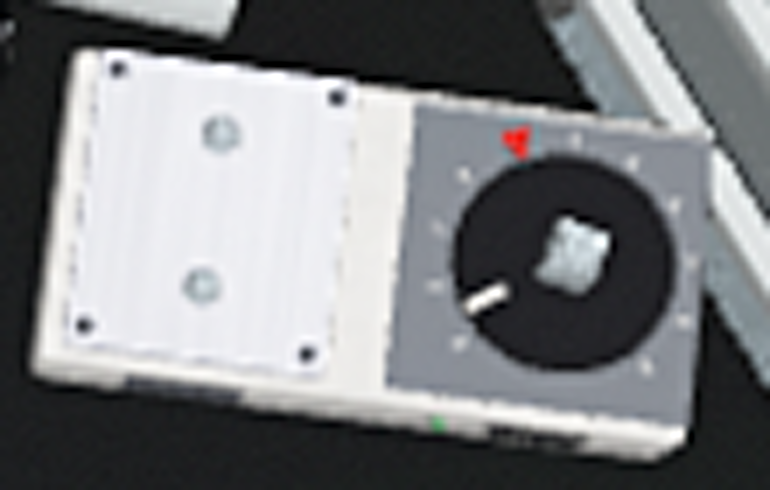

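View pics/sh_s.png

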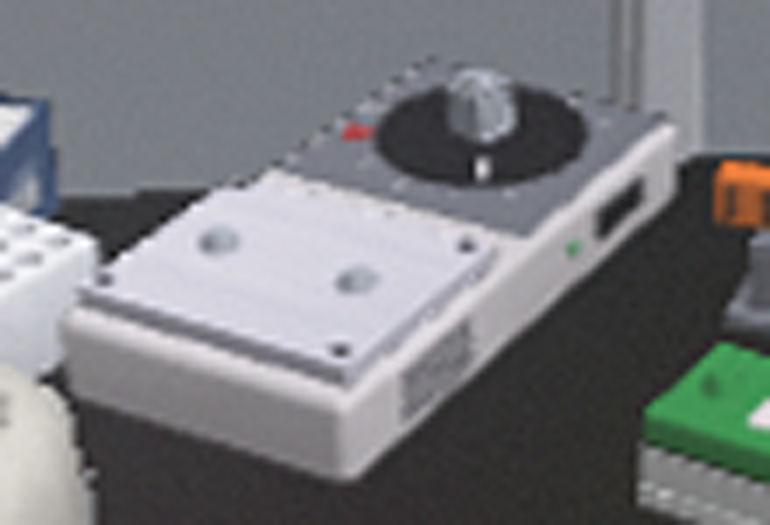

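Run:
```python
from h import *
fs=lambda p:((p[0]+.5)/7-.5+175,(p[1]+.5)/7-.5+110)
ft=lambda p:((p[0]+.5)/7-.5+275,(p[1]+.5)/7-.5+105)
for nm,s,t,z in(("lugs mid",(288,260),(211,210),.064),("lugA",(219,240),(221,133),.064),("lugB",(356,280),(202,286),.064),("disc",(482,132),(565,262),.055),("stemtop",(483,92),(573,255),.076),
 ("ptr",(482,172),(488,298),.055),("markcentre",(357,132),(517,143),.05)):
    print(nm,tri(fs(s),ft(t)),"side",unproj("side",fs(s),z)[:2],"top",unproj("top",ft(t),z)[:2])
print("screws mid top",unproj("top",ft((211.5,211)),.06), "side 103/466..", [unproj("side",fs(p),.06)[:2] for p in((103,278),(466,245),(340,350))],[unproj("top",ft(p),.06)[:2] for p in((118,68),(337,97),(84,325),(307,354))])
```

```text
lugs mid [0.6652 0.1591 0.0625] side [0.6647 0.1614] top [0.664 0.159]
lugA [0.6976 0.1553 0.0626] side [0.6973 0.1574] top [0.6962 0.1551]
lugB [0.6339 0.1625 0.0622] side [0.6333 0.1653] top [0.6325 0.1624]
disc [0.649  0.0141 0.0537] side [0.6484 0.0165] top [0.6483 0.0144]
stemtop [0.6466 0.0164 0.0738] side [0.6455 0.0206] top [0.6452 0.0168]
ptr [0.6343 0.0453 0.0523] side [0.6331 0.0502] top [0.6326 0.0457]
markcentre [0.6991 0.033  0.0529] side [0.7027 0.0278] top [0.6994 0.0321]
screws mid top [0.6648 0.1583 0.06  ] side 103/466.. [array([0.7279, 0.1948]), array([0.6091, 0.1178]), array([0.6187, 0.208 ])] [array([0.724 , 0.1966]), array([0.7137, 0.1075]), array([0.6165, 0.2092]), array([0.6066, 0.1197])]
```

Run:
```python
from h import *
import h
ims={n:cv2.imread(f"pics/{n}0.png") for n in("side","top")}
up=8
def gm(n,bb,thr=90):
    im=cv2.resize(cv2.cvtColor(ims[n],6),None,fx=up,fy=up,interpolation=cv2.INTER_CUBIC)
    m=(im>thr).astype(np.uint8)*255;k=np.zeros_like(m);l,t,r,b=[v*up for v in bb];k[t:b,l:r]=255;m&=k
    c=max(cv2.findContours(m,0,2)[0],key=cv2.contourArea);o=np.zeros_like(m);cv2.fillPoly(o,[c],255)
    print(n,cv2.minAreaRect(c)[1:],cv2.contourArea(c)/up**2);return o
m=gm("top",(349,133,365,149))
for p in range(0,90,10):
    best=None
    def cost(q,yaw=np.radians(p)):
        r=np.zeros_like(m)
        for s,a,b in((.02,.054,.074),(.015,.074,.080)):
            c=((proj("top",corners(q[0],q[1],yaw,s,s,a,b))+.5)*up-.5)
            cv2.fillConvexPoly(r,cv2.convexHull((c*16).astype(np.int32)),255,shift=4)
        return 1-np.count_nonzero(r&m)/np.count_nonzero(r|m)
    r=minimize(cost,[.648,.015],method="Nelder-Mead",options=dict(initial_simplex=[[.648,.015],[.653,.015],[.648,.02]]))
    print(p,r.x,r.fun)
a=cv2.resize(ims["top"][125:160,338:375],None,fx=12,fy=12,interpolation=cv2.INTER_NEAREST)
b=cv2.resize(ims["side"][115:140,222:262],None,fx=12,fy=12,interpolation=cv2.INTER_NEAREST)
h_=max(a.shape[0],b.shape[0]);c=np.zeros((h_,min(800,a.shape[1]+b.shape[1]),3),np.uint8);c[:a.shape[0],:a.shape[1]]=a;w=c.shape[1]-a.shape[1];c[:b.shape[0],a.shape[1]:]=b[:,:w];cv2.imwrite("pics/stem.png",c)
```

```text
top ((67.52191925048828, 79.69720458984375), 22.833654403686523) 73.6953125
0 [0.6491 0.013 ] 0.19576333089846598
10 [0.6489 0.0128] 0.24693333333333334
20 [0.6481 0.013 ] 0.2717161016949152
30 [0.6477 0.0135] 0.2731002497324295
40 [0.6482 0.0131] 0.2591776798825257
50 [0.6485 0.0137] 0.21451582338449882
60 [0.6483 0.0135] 0.12106395462546449
70 [0.6485 0.0133] 0.06387621503669905
80 [0.6485 0.013 ] 0.12680883472962678
```

View pics/stem.png

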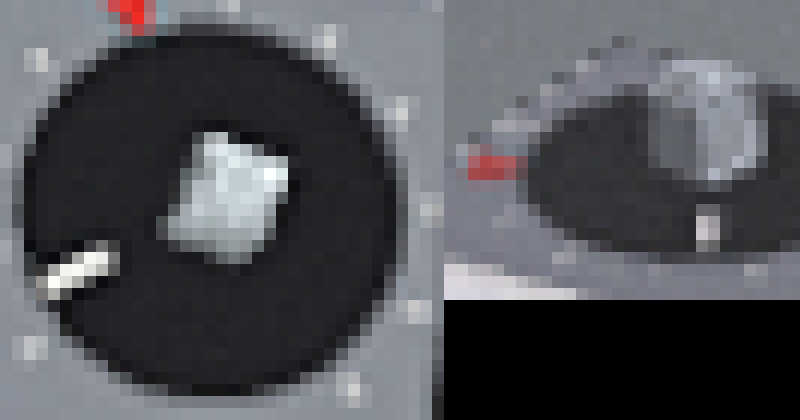

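```bash
cat > p.py <<'E'
# usage: p.py x y z theta_deg : prints needed turn about tool z (deg), then shift (cm) in the turned tool frame
import sys
from station import ctrl
import numpy as np
from scipy.spatial.transform import Rotation as R
def show(x,y,z,th):
    s=ctrl.read_state();r=R.from_quat(s["tcp_rot"]);Y=r.apply([0,1,0]);cur=np.degrees(np.arctan2(Y[1],Y[0]))
    t=np.radians(th);Rt=np.array([[-np.sin(t),np.cos(t),0],[np.cos(t),np.sin(t),0],[0,0,-1]]).T
    d=Rt.T@(np.array([x,y,z])-s["eef_pos"])*100
    print("t",round(s["time_s"],1),"turn_z",round(-((th-cur+180)%360-180),2),"shift",np.round(d,2),"tilt",np.round(np.degrees((R.from_matrix(Rt).inv()*r).as_rotvec())[:2],2),"open",round(s["opening"],4),"q7",round(s["joint_positions"][6],2))
if __name__=="__main__": show(*map(float,sys.argv[1:]))
E
python3 p.py .5 .0125 .2 93
```

```text
t 0.9 turn_z -17.66 shift [-31.04 -60.92   0.54] tilt [ 0. -0.] open 0.094 q7 -0.05
```

```bash
python3 -m handwheel '[[0,0,0,0,0,-6,60],[0,0,0,0,0,-6,60],[0,0,0,0,0,-5.66,60],[-2,-4,0,0,0,0,60],[-2,-4,0,0,0,0,60],[-2,-4,0,0,0,0,60],[-2,-4,0,0,0,0,60],[-2,-4,0,0,0,0,60],[-2,-4,0,0,0,0,60],[-2,-4,0,0,0,0,60],[-2,-4,0,0,0,0,60],[-2,-4,0,0,0,0,60]]' 40 && python3 -m handwheel '[[-2,-4,0,0,0,0,60],[-2,-4,0,0,0,0,60],[-2,-4,0,0,0,0,60],[-2,-4,0,0,0,0,60],[-2,-4,0,0,0,0,60],[-1,-0.9,0,0,0,0,60],[0,0,0,0,0,0,60]]' && python3 p.py .5 .0125 .12 93
python3 - <<'E'
from h import *
ims={n:ctrl.grab_frame(n) for n in("side","top")}
for n in ims: cv2.imwrite(f"pics/{n}1.png",ims[n])
a=cv2.resize(ims["top"][140:230,310:400],None,fx=4,fy=4);b=cv2.resize(ims["side"][80:180,235:335],None,fx=4,fy=4)
c=np.zeros((400,760,3),np.uint8);c[:360,:360]=a;c[:,360:]=b;cv2.imwrite("pics/h1.png",c)
E
```

```text
time_s: 2.1
eef_pos: [0.3574, 0.2529, 0.2057]
tcp_rot: [-0.026, 1.0, 0.0, 0.0]
wrist_force: [0.9, 0.9, -0.1]
opening: 0.0562
grip_force: 0.0
time_s: 2.8
eef_pos: [0.4785, 0.0499, 0.2055]
tcp_rot: [-0.025, 1.0, -0.0, 0.0]
wrist_force: [-0.7, 0.9, 0.3]
opening: 0.0561
grip_force: 0.0
t 2.8 turn_z -0.17 shift [-1.95 -3.85  8.55] tilt [ 0.04 -0.02] open 0.0561 q7 1.52
```

View pics/h1.png

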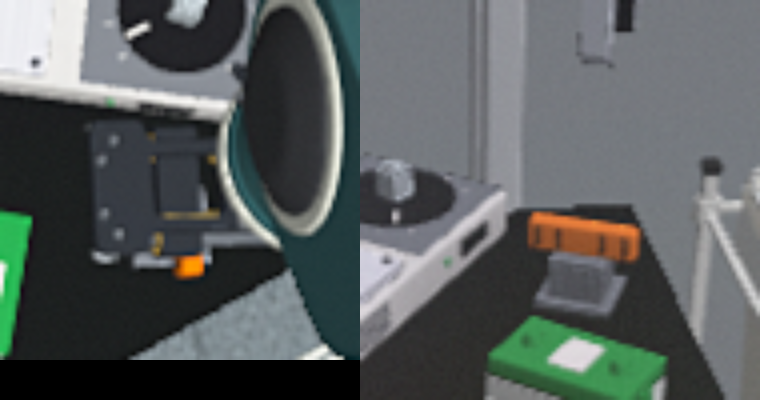

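```bash
python3 -m handwheel '[[-1,-2,0,0,0,0,60],[-0.95,-1.85,0,0,0,0,60],[0,0,2.5,0,0,0,60],[0,0,3,0,0,0,60],[0,0,3,0,0,0,60],[0,0,0,0,0,0,60],[0,0,0,0,0,0,60]]' && python3 p.py .5 .0125 .039 93
```

```text
time_s: 3.6
eef_pos: [0.4989, 0.015, 0.1212]
tcp_rot: [-0.027, 1.0, -0.0, -0.0]
wrist_force: [0.9, -0.6, 0.6]
opening: 0.0564
grip_force: 0.0
t 3.6 turn_z 0.07 shift [-0.1  -0.25  8.22] tilt [0.   0.03] open 0.0564 q7 1.68
```

```bash
python3 -m handwheel '[[-0.1,-0.25,2.5,0,0,0,60],[0,0,2.5,0,0,0,60],[0,0,2.2,0,0,0,60],[0,0,1,0,0,0,60],[0,0,0,0,0,0,60],[0,0,0,0,0,0,5],[0,0,0,0,0,0,5],[0,0,0,0,0,0,5],[0,0,0,0,0,0,5],[0,0,0,0,0,0,5],[0,0,0,0,0,0,5],[0,0,0,0,0,0,5]]' 40 && python3 -m handwheel '[[0,0,-1,0,0,0,5],[0,0,-2,0,0,0,5],[0,0,-2,0,0,0,5],[0,0,-3,0,0,0,5],[0,0,-3,0,0,0,5],[0,0,-3,0,0,0,5],[0,0,0,0,0,0,5]]' && python3 p.py .6483 .0142 .16 70
```

```text
time_s: 4.8
eef_pos: [0.5003, 0.0118, 0.0387]
tcp_rot: [-0.026, 1.0, 0.0, 0.0]
wrist_force: [-1.5, 0.0, 5.0]
opening: 0.016
grip_force: 40.0
time_s: 5.5
eef_pos: [0.5018, 0.0116, 0.1823]
tcp_rot: [-0.026, 1.0, 0.0, 0.003]
wrist_force: [-0.2, -0.5, -1.6]
opening: 0.0155
grip_force: 40.0
t 5.5 turn_z 22.98 shift [-13.68   5.25   2.23] tilt [-0.1  -0.29] open 0.0155 q7 1.65
```

```bash
python3 -m handwheel '[[0,0,0,0,0,7.66,5],[0,0,0,0,0,7.66,5],[0,0,0,0,0,7.66,5],[-2.7,1,0,0,0,0,5],[-2.7,1,0,0,0,0,5],[-2.7,1,0,0,0,0,5],[-2.7,1,0,0,0,0,5],[-2.7,1.2,0,0,0,0,5],[0,0,1,0,0,0,5],[0,0,1,0,0,0,5],[0,0,0,0,0,0,5],[0,0,0,0,0,0,5]]' && python3 p.py .6483 .0142 .16 70;  python3 - <<'E'
from h import *
ims={n:ctrl.grab_frame(n) for n in("side","top")}
for n in ims: cv2.imwrite(f"pics/{n}2.png",ims[n])
a=cv2.resize(ims["top"][115:185,305:395],None,fx=4,fy=4);b=cv2.resize(ims["side"][70:150,200:300],None,fx=4,fy=4)
c=np.zeros((400,760,3),np.uint8);c[:280,:360]=a;c[:320,360:]=b;cv2.imwrite("pics/h2.png",c)
s=ctrl.read_state();print(proj("side",s["eef_pos"]-[0,0,.039]),proj("side",s["eef_pos"]))
E
```

```text
time_s: 6.7
eef_pos: [0.6441, 0.0144, 0.1584]
tcp_rot: [0.174, 0.985, -0.0, -0.0]
wrist_force: [-0.0, -0.4, -1.0]
opening: 0.0154
grip_force: 40.0
t 6.7 turn_z 0.01 shift [-0.4   0.12 -0.16] tilt [0.02 0.04] open 0.0154 q7 1.35
[[244.3315 107.9829]] [[244.0069  95.0899]]
```

View pics/h2.png

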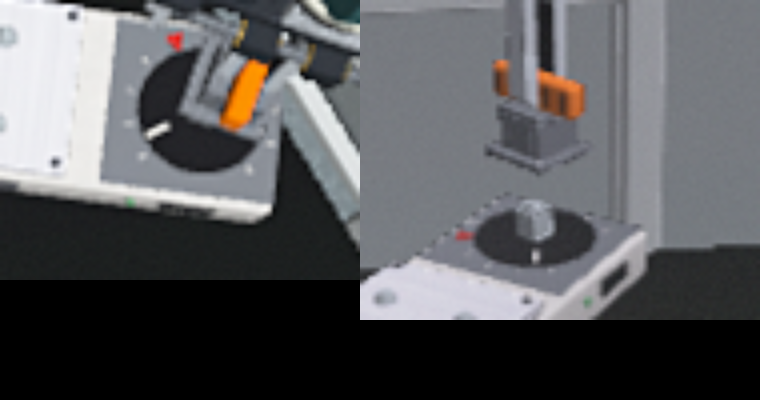

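Run:
```python
from h import *
im=cv2.imread("pics/side2.png");t=np.array([.6441,.0144,.1584])
for up in(4,8):
    m=mask(im,"orange",(225,75,265,105),up)
    r=fit({"side":m},[t[0],t[1],-.35],.08,.016,t[2]-.003,t[2]+.021,up);print(r)
    d=r[0][:2]-t[:2];print("along bar",d@[.94,-.342],"across",d@[.342,.94])
    c=cv2.findContours(m,0,2)[0][0].reshape(-1,2)/up;print(c.min(0),c.max(0))
    q=proj("side",corners(t[0],t[1],-.349,.08,.016,t[2]-.003,t[2]+.021));print(q.min(0),q.max(0))
im=cv2.imread("pics/side0.png");m=mask(im,"orange",(270,130,310,150));c=cv2.findContours(m,0,2)[0][0].reshape(-1,2)/4;print(c.min(0),c.max(0))
q=proj("side",corners(.5,.0125,.05,.08,.016,.036,.06));print(q.min(0),q.max(0))
```

```text
(array([ 0.6277,  0.0124, -0.963 ]), np.float64(0.404075355632449))
along bar -0.014708435480920726 across -0.00750142367224462
[244.75  87.25] [255.75  99.5 ]
[232.0263  84.0236] [256.4567 100.8554]
(array([ 0.6282,  0.0115, -0.9568]), np.float64(0.4013439813011297))
along bar -0.013964558682092308 across -0.008138572853432996
[244.75  87.25] [255.875  99.625]
[232.0263  84.0236] [256.4567 100.8554]
[277.25 133.  ] [305. 145.]
[276.6861 131.7468] [305.3541 145.9773]
```

```bash
python3 p.py .6497 .0137 .158 70; python3 -m handwheel '[[-0.5,0.15,0,0,0,0,5],[0,0,1.5,0,0,0,5],[0,0,1.5,0,0,0,5],[0,0,0.6,0,0,0,5],[0,0,0.4,0,0,0,5],[0,0,0.4,0,0,0,5],[0,0,0.4,0,0,0,5],[0,0,0,0,0,0,5],[0,0,0,0,0,0,5]]' && python3 p.py .6497 .0137 .093 70
```

```text
t 6.8 turn_z 0.02 shift [-0.5   0.1   0.11] tilt [-0.02 -0.03] open 0.0158 q7 1.35
time_s: 7.7
eef_pos: [0.6499, 0.0142, 0.1106]
tcp_rot: [0.173, 0.985, -0.0, -0.0]
wrist_force: [-1.5, 0.5, -1.0]
opening: 0.0157
grip_force: 40.0
t 7.7 turn_z 0.03 shift [ 0.   -0.06  1.76] tilt [0.   0.01] open 0.0157 q7 1.37
```

```bash
python3 -m handwheel '[[0,0,0.4,0,0,0,5],[0,0,0.4,0,0,0,5],[0,0,0.4,0,0,0,5],[0,0,0.4,0,0,0,5],[0,0,0.2,0,0,0,5],[0,0,0.2,0,0,0,5],[0,0,0,0,0,0,5],[0,0,0,0,0,0,5]]'
```

```text
time_s: 8.5
eef_pos: [0.6506, 0.014, 0.0929]
tcp_rot: [0.174, 0.985, 0.0, 0.001]
wrist_force: [-17.0, 2.6, 36.7]
opening: 0.0156
grip_force: 40.0
```

```bash
python3 -m handwheel '[[0,0,-0.2,0,0,0,5],[0,0,0,0,0,0,55],[0,0,0,0,0,0,55],[0,0,0,0,0,0,55],[0,0,0,0,0,0,55],[0,0,-2,0,0,0,55],[0,0,-4,0,0,0,55],[0,0,-4,0,0,0,55],[-0,0,-4,0,0,0,55],[0,0,0,0,0,0,90],[0,0,0,0,0,0,100]]' && python3 p.py .4562 .1564 .12 81
python3 - <<'E'
from h import *
ims={n:ctrl.grab_frame(n) for n in("side","top")}
for n in ims: cv2.imwrite(f"pics/{n}3.png",ims[n])
for c,b in dict(green={"side":(262,150,314,198),"top":(280,180,330,235)},yellow={"side":(248,183,303,227),"top":(240,190,273,234)}).items():
    for k in b: print(c,k,*box(c,{k:b[k]},ims))
E
```

```text
time_s: 9.6
eef_pos: [0.6503, 0.0143, 0.233]
tcp_rot: [0.173, 0.985, 0.0, 0.001]
wrist_force: [0.4, -0.8, -0.1]
opening: 0.0642
grip_force: 0.0
t 9.6 turn_z -10.97 shift [21.39 11.   11.3 ] tilt [-0.03 -0.07] open 0.0642 q7 1.33
green side [ 0.4562  0.157  -0.1586  0.002 ] 0.026038831428052966
green top [ 0.4558  0.1556 -0.1642 -0.0012] 0.03775433308214016
yellow side [ 0.4459  0.2882 -0.1571  0.0005] 0.02281368821292773
yellow top [ 0.4449  0.2882 -0.1591  0.0007] 0.0633839706652698
```

```bash
python3 -m handwheel '[[0,0,0,0,0,-5.5,100],[0,0,0,0,0,-5.4,100],[3,1.5,0,0,0,0,100],[3,1.5,0,0,0,0,100],[3,1.6,0,0,0,0,100],[3,1.6,1,0,0,0,100],[3,1.6,2,0,0,0,100],[3,1.6,3,0,0,0,100],[3.4,1.6,3,0,0,0,100],[0,0,2.3,0,0,0,100],[0,0,0,0,0,0,100],[0,0,0,0,0,0,100]]' && python3 p.py .456 .1563 .010 80.8
```

```text
time_s: 10.9
eef_pos: [0.4563, 0.1561, 0.1195]
tcp_rot: [0.079, 0.997, -0.001, -0.0]
wrist_force: [0.1, 0.2, -0.3]
opening: 0.0937
grip_force: 0.0
t 10.9 turn_z 0.09 shift [ 0.03  0.02 10.95] tilt [0.07 0.03] open 0.0937 q7 1.14
```

```bash
python3 -m handwheel '[[0,0,3,0,0,0,100],[0,0,3,0,0,0,100],[0,0,3,0,0,0,100],[0,0,1.5,0,0,0,100],[0,0,0.45,0,0,0,100],[0,0,0,0,0,0,20],[0,0,0,0,0,0,20],[0,0,0,0,0,0,20],[0,0,0,0,0,0,20],[0,0,0,0,0,0,20]]' 30 && python3 -m handwheel '[[0,0,0,0,0,0,20],[0,0,-2,0,0,0,20],[0,0,-3,0,0,0,20],[0,0,-3,0,0,0,20],[0,0,-4,0,0,0,20],[0,0,-2,0,0,0,20],[0,0,0,0,0,0,20]]' && python3 p.py .6648 .159 .12 83.4
```

```text
time_s: 11.9
eef_pos: [0.4564, 0.1568, 0.0105]
tcp_rot: [0.079, 0.997, 0.0, 0.0]
wrist_force: [-1.9, -0.7, 8.8]
opening: 0.0601
grip_force: 30.0
time_s: 12.6
eef_pos: [0.4572, 0.1572, 0.1525]
tcp_rot: [0.079, 0.997, 0.001, 0.002]
wrist_force: [0.5, 0.7, -2.6]
opening: 0.0598
grip_force: 30.0
t 12.6 turn_z -2.47 shift [-20.6    2.57   3.25] tilt [-0.16 -0.2 ] open 0.0598 q7 1.12
```

```bash
python3 -m handwheel '[[-2,0.2,0,0,0,-2.5,20],[-3,0.4,0,0,0,0,20],[-3,0.4,0,0,0,0,20],[-3,0.4,0,0,0,0,20],[-3,0.4,0,0,0,0,20],[-3,0.4,0,0,0,0,20],[-2,0.3,0,0,0,0,20],[-1.6,0.1,0,0,0,0,20],[0,0,2,0,0,0,20],[0,0,2,0,0,0,20],[0,0,0,0,0,0,20],[0,0,0,0,0,0,20]]' && python3 p.py .6648 .159 .085 83.4
python3 - <<'E'
from h import *
ims={n:ctrl.grab_frame(n) for n in("side","top")}
for n in ims: cv2.imwrite(f"pics/{n}4.png",ims[n])
z=ctrl.read_state()["eef_pos"][2]-.0105
print(box("green",{"side":(180,80,290,200)},ims,z,-.1))
E
```

```text
time_s: 13.8
eef_pos: [0.6633, 0.1578, 0.1094]
tcp_rot: [0.057, 0.998, -0.0, -0.001]
wrist_force: [0.8, -0.2, -1.4]
opening: 0.0595
grip_force: 30.0
t 13.8 turn_z 0.02 shift [-0.14  0.14  2.44] tilt [0.04 0.07] open 0.0595 q7 1.36
(array([ 0.635 ,  0.1668, -1.0269,  0.0135]), np.float64(0.20964093864857225))
```

```bash
python3 -m handwheel '[[-0.14,0.14,1,0,0,0,20],[0,0,1,0,0,0,20],[0,0,0.6,0,0,0,20],[0,0,0.5,0,0,0,20],[0,0,0.5,0,0,0,20],[0,0,0.3,0,0,0,20],[0,0,0.2,0,0,0,20],[0,0,0,0,0,0,20],[0,0,0,0,0,0,20]]' && python3 p.py .6648 .159 .070 83.4
```

```text
time_s: 14.8
eef_pos: [0.6653, 0.1591, 0.0705]
tcp_rot: [0.057, 0.998, 0.0, 0.0]
wrist_force: [-9.2, -1.3, 18.4]
opening: 0.0598
grip_force: 30.0
t 14.8 turn_z 0.02 shift [ 0.05 -0.02  0.05] tilt [-0.02 -0.02] open 0.0598 q7 1.37
```

```bash
python3 -m handwheel '[[0,0,0,0,0,0,100],[0,0,0,0,0,0,100],[0,0,0,0,0,0,100],[0,0,0,0,0,0,100],[0,0,-2,0,0,0,100],[0,0,-3,0,0,0,100],[0,0,-3,0,0,0,100],[0,0,-2,0,0,0,100],[0,0,0,0,0,0,100]]'
python3 - <<'E'
from h import *
import p
ims={n:ctrl.grab_frame(n) for n in("side","top")}
for n in ims: cv2.imwrite(f"pics/{n}5.png",ims[n])
for c,b in dict(yellow={"side":(240,175,310,230),"top":(235,185,280,240)},red={"side":(175,190,245,240),"top":(205,140,250,195)},blue={"side":(220,210,296,275),"top":(190,190,228,245)}).items():
    for k in b: print(c,k,*box(c,{k:b[k]},ims))
print("green",*box("green",{"side":(180,80,290,200)},ims,.06,-.11))
p.show(.4455,.2883,.15,81)
E
```

```text
time_s: 15.7
eef_pos: [0.6666, 0.1594, 0.1721]
tcp_rot: [0.057, 0.998, 0.001, 0.002]
wrist_force: [0.8, 0.6, -0.0]
opening: 0.0937
grip_force: 0.0
yellow side [ 0.4458  0.2883 -0.1586  0.0006] 0.021766708953729008
yellow top [ 0.4448  0.2883 -0.1582  0.001 ] 0.06346355336027543
red side [0.5724 0.3744 0.2063 0.0023] 0.020158154005703866
red top [ 0.5728  0.3736  0.2098 -0.0049] 0.04987472596304421
blue side [0.4274 0.4247 0.0304 0.0015] 0.017164870532013432
blue top [ 0.4267  0.4245  0.0298 -0.0039] 0.023352478839177793
green [ 0.6629  0.1596 -0.1094  0.0031] 0.042764578833693334
t 15.8 turn_z 2.43 shift [23.71  9.31  1.88] tilt [-0.01 -0.01] open 0.0943 q7 1.34
```

```bash
python3 -m handwheel '[[3,1,0,0,0,2.4,100],[3,1.2,0,0,0,0,100],[3,1.2,0,0,0,0,100],[3,1.2,0,0,0,0,100],[3,1.2,0,0,0,0,100],[3,1.2,0,0,0,0,100],[3,1.2,0,0,0,0,100],[2.7,1.2,1.9,0,0,0,100],[0,0,3,0,0,0,100],[0,0,2,0,0,0,100],[0,0,0,0,0,0,100],[0,0,0,0,0,0,100]]' && python3 p.py .4454 .2883 .010 81
```

```text
time_s: 17.0
eef_pos: [0.4451, 0.2874, 0.0998]
tcp_rot: [0.078, 0.997, -0.001, -0.0]
wrist_force: [0.0, 1.3, -0.2]
opening: 0.0938
grip_force: 0.0
t 17.0 turn_z 0.0 shift [-0.02  0.09  8.98] tilt [0.07 0.04] open 0.0938 q7 0.93
```

```bash
python3 -m handwheel '[[0,0.08,3,0,0,0,100],[0,0,3,0,0,0,100],[0,0,2,0,0,0,100],[0,0,0.95,0,0,0,100],[0,0,0,0,0,0,20],[0,0,0,0,0,0,20],[0,0,0,0,0,0,20],[0,0,0,0,0,0,20],[0,0,0,0,0,0,20],[0,0,0,0,0,0,20]]' 30 && python3 -m handwheel '[[0,0,-2,0,0,0,20],[0,0,-3,0,0,0,20],[0,0,-3,0,0,0,20],[0,0,-4,0,0,0,20],[0,0,-4,0,0,0,20],[0,0,0,0,0,0,20]]' && python3 p.py .6645 .159 .125 83.4
```

```text
time_s: 18.0
eef_pos: [0.4457, 0.2889, 0.0112]
tcp_rot: [0.078, 0.997, 0.0, 0.0]
wrist_force: [-2.0, 0.2, 8.0]
opening: 0.0599
grip_force: 30.0
time_s: 18.6
eef_pos: [0.4472, 0.2898, 0.1753]
tcp_rot: [0.078, 0.997, 0.003, 0.002]
wrist_force: [0.8, 0.7, -2.7]
opening: 0.0601
grip_force: 30.0
t 18.6 turn_z -2.39 shift [-23.09 -10.5    5.03] tilt [-0.31 -0.27] open 0.0601 q7 0.89
```

```bash
python3 -m handwheel '[[-3,-1.3,0,0,0,-2.4,20],[-3,-1.3,0,0,0,0,20],[-3,-1.3,0,0,0,0,20],[-3,-1.3,0,0,0,0,20],[-3,-1.3,0,0,0,0,20],[-3,-1.3,0,0,0,0,20],[-3,-1.3,0,0,0,0,20],[-2.1,-1.4,0,0,0,0,20],[0,0,1.5,0,0,0,20],[0,0,1.5,0,0,0,20],[0,0,0,0,0,0,20],[0,0,0,0,0,0,20]]' && python3 p.py .6645 .159 .113 83.4
```

```text
time_s: 19.8
eef_pos: [0.6612, 0.1576, 0.1399]
tcp_rot: [0.057, 0.998, -0.0, -0.001]
wrist_force: [0.6, -0.3, -1.0]
opening: 0.0596
grip_force: 30.0
t 19.8 turn_z 0.09 shift [-0.31  0.18  2.69] tilt [0.01 0.07] open 0.0596 q7 1.36
```

```bash
python3 -m handwheel '[[-0.31,0.18,0.4,0,0,0,20],[0,0,0.6,0,0,0,20],[0,0,0.5,0,0,0,20],[0,0,0.5,0,0,0,20],[0,0,0.4,0,0,0,20],[0,0,0.3,0,0,0,20],[0,0,0.1,0,0,0,20],[0,0,0,0,0,0,20],[0,0,0,0,0,0,20]]' && python3 p.py .6645 .159 .113 83.4
```

```text
time_s: 20.7
eef_pos: [0.6655, 0.158, 0.1132]
tcp_rot: [0.057, 0.998, 0.0, 0.0]
wrist_force: [-4.6, -1.1, 6.5]
opening: 0.0599
grip_force: 30.0
t 20.7 turn_z 0.02 shift [0.11 0.09 0.02] tilt [-0.01 -0.02] open 0.0599 q7 1.37
```

```bash
python3 -m handwheel '[[0,0,0.1,0,0,0,20],[0,0,0,0,0,0,100],[0,0,0,0,0,0,100],[0,0,0,0,0,0,100],[0,0,0,0,0,0,100],[0,0,-2,0,0,0,100],[0,0,-3,0,0,0,100],[0,0,-3,0,0,0,100],[0,0,-1,0,0,0,100],[0,0,0,0,0,0,100]]'
python3 - <<'E'
from h import *
import p
ims={n:ctrl.grab_frame(n) for n in("side","top")}
for n in ims: cv2.imwrite(f"pics/{n}6.png",ims[n])
for c,b in dict(red={"side":(175,190,245,240),"top":(205,140,250,195)},blue={"side":(220,210,296,275),"top":(190,190,228,245)}).items():
    for k in b: print(c,k,*box(c,{k:b[k]},ims))
print("yellow",*box("yellow",{"side":(180,80,290,200)},ims,.102,-.11))
print(ctrl.spot_in("top","ethanol_b")[:1],unproj("top",(211.7,131),.1))
p.show(.5725,.374,.15,101.9)
E
```

```text
time_s: 21.7
eef_pos: [0.6659, 0.1582, 0.2028]
tcp_rot: [0.057, 0.998, 0.0, 0.001]
wrist_force: [-0.4, 0.3, -0.8]
opening: 0.0939
grip_force: 0.0
red side [0.5725 0.3744 0.2146 0.0024] 0.022015846213794044
red top [ 0.5726  0.3739  0.2201 -0.0023] 0.05062299192853226
blue side [0.4273 0.4245 0.0282 0.0012] 0.015378663313666663
blue top [ 0.4266  0.4246  0.0325 -0.006 ] 0.02271012524520899
yellow [ 0.6644  0.1581 -0.1181  0.0017] 0.04514603044014809
[{'bbox': [0.3893, 0.3135, 0.4383, 0.3799], 'p': 0.78}] [0.6575 0.4168 0.1   ]
t 21.9 turn_z -18.47 shift [ 4.57 23.03  5.  ] tilt [0.03 0.11] open 0.094 q7 1.34
```

```bash
python3 -m handwheel '[[0,0,0,0,0,-6.3,100],[0,0,0,0,0,-6.3,100],[0,0,0,0,0,-6.2,100],[0.6,3,0,0,0,0,100],[0.6,3,0,0,0,0,100],[0.6,3.5,0,0,0,0,100],[0.6,3.5,0,0,0,0,100],[0.6,3.5,0,0,0,0,100],[0.6,3.5,0,0,0,0,100],[0.9,3,2,0,0,0,100],[0,0,3,0,0,0,100],[0,0,0,0,0,0,100]]' && python3 p.py .5725 .3742 .010 102.2
```

```text
time_s: 23.05
eef_pos: [0.5699, 0.3729, 0.1465]
tcp_rot: [-0.107, 0.994, -0.002, -0.003]
wrist_force: [0.1, -0.5, -0.6]
opening: 0.094
grip_force: 0.0
t 23.1 turn_z 0.12 shift [-0.28  0.08 13.65] tilt [0.18 0.39] open 0.094 q7 1.29
```

```bash
python3 -m handwheel '[[-0.28,0.08,3,0,0,0,100],[0,0,3,0,0,0,100],[0,0,3,0,0,0,100],[0,0,3,0,0,0,100],[0,0,1.15,0,0,0,100],[0,0,0.4,0,0,0,100],[0,0,0,0,0,0,20],[0,0,0,0,0,0,20],[0,0,0,0,0,0,20],[0,0,0,0,0,0,20],[0,0,0,0,0,0,20],[0,0,0,0,0,0,20]]' 30 && python3 -m handwheel '[[0,0,-2,0,0,0,20],[0,0,-3,0,0,0,20],[0,0,-3,0,0,0,20],[0,0,-4,0,0,0,20],[0,0,-4,0,0,0,20],[0,0,-4,0,0,0,20],[0,0,0,0,0,0,20],[0,0,0,0,0,0,20]]' && python3 p.py .6645 .158 .2 83.4
```

```text
time_s: 24.25
eef_pos: [0.5754, 0.375, 0.0166]
tcp_rot: [-0.106, 0.994, 0.0, 0.0]
wrist_force: [-1.9, -0.1, 6.9]
opening: 0.0594
grip_force: 30.0
time_s: 25.05
eef_pos: [0.5752, 0.3748, 0.2161]
tcp_rot: [-0.106, 0.994, 0.0, 0.0]
wrist_force: [-0.2, 0.9, -2.8]
opening: 0.0597
grip_force: 30.0
t 25.1 turn_z 18.83 shift [-11.37 -20.51   1.61] tilt [-0.02 -0.03] open 0.0597 q7 1.27
```

```bash
python3 -m handwheel '[[0,0,0,0,0,6.3,20],[0,0,0,0,0,6.3,20],[0,0,0,0,0,6.2,20],[-1.6,-3,0,0,0,0,20],[-1.6,-3,0,0,0,0,20],[-1.6,-3,0,0,0,0,20],[-1.6,-3,0,0,0,0,20],[-1.6,-3,0,0,0,0,20],[-1.6,-3,0,0,0,0,20],[-1.9,-2.5,0,0,0,0,20],[0,0,0,0,0,0,20],[0,0,0,0,0,0,20]]' && python3 p.py .6675 .1578 .185 83.4
```

```text
time_s: 26.25
eef_pos: [0.6654, 0.1573, 0.214]
tcp_rot: [0.058, 0.998, -0.001, -0.001]
wrist_force: [0.3, 0.4, -2.4]
opening: 0.0596
grip_force: 30.0
t 26.2 turn_z -0.05 shift [-0.2   0.08  2.9 ] tilt [0.07 0.14] open 0.0596 q7 1.34
```

```bash
python3 -m handwheel '[[-0.2,0.08,1.5,0,0,0,20],[0,0,1.3,0,0,0,20],[0,0,0.5,0,0,0,20],[0,0,0.5,0,0,0,20],[0,0,0.5,0,0,0,20],[0,0,0.4,0,0,0,20],[0,0,0.4,0,0,0,20],[0,0,0.2,0,0,0,20],[0,0,0.1,0,0,0,20],[0,0,0,0,0,0,20],[0,0,0,0,0,0,20]]' && python3 p.py .6675 .1578 .1606 83.4
```

```text
time_s: 27.35
eef_pos: [0.6682, 0.1585, 0.1622]
tcp_rot: [0.057, 0.998, 0.0, 0.0]
wrist_force: [0.7, -0.4, -2.2]
opening: 0.06
grip_force: 30.0
t 27.4 turn_z 0.02 shift [ 0.06 -0.08  0.16] tilt [-0.   -0.02] open 0.06 q7 1.35
```

```bash
python3 -m handwheel '[[0,0,0.15,0,0,0,20],[0,0,0.1,0,0,0,20],[0,0,0,0,0,0,20],[0,0,0,0,0,0,20]]' && python3 -m handwheel '[[0,0,0,0,0,0,100],[0,0,0,0,0,0,100],[0,0,0,0,0,0,100],[0,0,0,0,0,0,100],[0,0,-2,0,0,0,100],[0,0,-3,0,0,0,100],[0,0,-3,0,0,0,100],[0,0,-1,0,0,0,100],[0,0,0,0,0,0,100]]'
python3 - <<'E'
from h import *
import p
ims={n:ctrl.grab_frame(n) for n in("side","top")}
for n in ims: cv2.imwrite(f"pics/{n}7.png",ims[n])
for c,b in dict(blue={"side":(220,210,296,275),"top":(185,185,235,250)}).items():
    for k in b: print(c,k,*box(c,{k:b[k]},ims))
print("red",*box("red",{"side":(180,60,290,200)},ims,.144,-.11))
p.show(.427,.4246,.15,91.7)
E
```

```text
time_s: 27.75
eef_pos: [0.6683, 0.1585, 0.1606]
tcp_rot: [0.057, 0.998, 0.0, 0.0]
wrist_force: [-5.2, -0.2, 9.2]
opening: 0.0597
grip_force: 30.0
time_s: 28.65
eef_pos: [0.6686, 0.1585, 0.2507]
tcp_rot: [0.057, 0.998, 0.0, 0.001]
wrist_force: [-0.5, 0.7, -1.0]
opening: 0.0942
grip_force: 0.0
blue side [0.4278 0.4243 0.0275 0.0009] 0.015291109931985902
blue top [0.4264 0.4241 0.0345 0.0018] 0.03189083232810619
red [ 0.5504  0.2692 -0.11    0.    ] 1.0
t 28.8 turn_z -8.27 shift [23.27 27.31  9.83] tilt [0.02 0.07] open 0.0937 q7 1.33
```

```bash
python3 -m handwheel '[[1,1,0,0,0,-4.2,100],[3,3.5,0,0,0,-4.1,100],[3,3.5,0,0,0,0,100],[3,3.5,0,0,0,0,100],[3,3.5,0,0,0,0,100],[3,3.5,0,0,0,0,100],[3,3.5,2,0,0,0,100],[3,3.5,3,0,0,0,100],[1,1.5,3,0,0,0,100],[0,0,2,0,0,0,100],[0,0,0,0,0,0,100],[0,0,0,0,0,0,100]]' && python3 p.py .4302 .4244 .013 91.7
```

```text
time_s: 29.95
eef_pos: [0.4372, 0.4211, 0.152]
tcp_rot: [-0.015, 1.0, -0.001, -0.0]
wrist_force: [0.4, -0.3, 0.5]
opening: 0.0941
grip_force: 0.0
t 29.9 turn_z -0.01 shift [ 0.69  0.36 13.9 ] tilt [0.07 0.04] open 0.0941 q7 0.89
```

```bash
python3 -m handwheel '[[0.69,0.36,2,0,0,0,100],[0,0,3,0,0,0,100],[0,0,3,0,0,0,100],[0,0,3,0,0,0,100],[0,0,2,0,0,0,100],[0,0,0.9,0,0,0,100],[0,0,0,0,0,0,20],[0,0,0,0,0,0,20],[0,0,0,0,0,0,20],[0,0,0,0,0,0,20],[0,0,0,0,0,0,20],[0,0,0,0,0,0,20]]' 30 && python3 -m handwheel '[[0,0,-2,0,0,0,20],[0,0,-3,0,0,0,20],[0,0,-4,0,0,0,20],[0,0,-4,0,0,0,20],[0,0,-4,0,0,0,20],[0,0,-4,0,0,0,20],[0,0,-4,0,0,0,20],[0,0,0,0,0,0,20],[0,0,0,0,0,0,20]]' && python3 p.py .6675 .158 .24 83.4
```

```text
time_s: 31.15
eef_pos: [0.4303, 0.4254, 0.014]
tcp_rot: [-0.015, 1.0, 0.0, 0.0]
wrist_force: [-1.1, -1.4, 6.4]
opening: 0.0597
grip_force: 30.0
time_s: 32.05
eef_pos: [0.4299, 0.4251, 0.2634]
tcp_rot: [-0.015, 1.0, 0.0, 0.0]
wrist_force: [0.7, 0.8, -3.1]
opening: 0.0597
grip_force: 30.0
t 32.0 turn_z 8.33 shift [-26.67 -23.8    2.34] tilt [-0.03 -0.02] open 0.0597 q7 0.85
```

```bash
python3 -m handwheel '[[-2,-2,0,0,0,4.2,20],[-3.2,-2.8,0,0,0,4.1,20],[-3.2,-2.8,0,0,0,0,20],[-3.2,-2.8,0,0,0,0,20],[-3.2,-2.8,0,0,0,0,20],[-3.2,-2.8,0,0,0,0,20],[-3.2,-2.8,0,0,0,0,20],[-3,-2.8,0,0,0,0,20],[-2,-2,0,0,0,0,20],[0,0,0,0,0,0,20],[0,0,0,0,0,0,20]]' && python3 p.py .6675 .1583 .225 83.4
```

```text
time_s: 33.15
eef_pos: [0.6682, 0.1642, 0.2612]
tcp_rot: [0.059, 0.998, -0.001, -0.001]
wrist_force: [-0.9, 0.5, -3.7]
opening: 0.0599
grip_force: 30.0
t 33.1 turn_z -0.11 shift [ 0.   -0.6   3.62] tilt [0.09 0.14] open 0.0599 q7 1.32
```

```bash
python3 -m handwheel '[[0,-0.6,1.5,0,0,-0.1,20],[0,0,1.5,0,0,0,20],[0,0,0.6,0,0,0,20],[0,0,0,0,0,0,20],[0,0,0,0,0,0,20]]' && python3 p.py .6675 .1583 .2 83.4
```

```text
time_s: 33.65
eef_pos: [0.6678, 0.1601, 0.2275]
tcp_rot: [0.056, 0.998, 0.0, 0.0]
wrist_force: [-0.2, 0.0, -2.6]
opening: 0.0595
grip_force: 30.0
t 33.6 turn_z 0.15 shift [ 0.01 -0.18  2.75] tilt [-0.   -0.01] open 0.0595 q7 1.34
```

Run:
```python
from h import *
im=ctrl.grab_frame("side");cv2.imwrite("pics/st.png",cv2.resize(im[30:190,160:320],None,fx=3.5,fy=3.5,interpolation=cv2.INTER_CUBIC))
```

```text
(no output)
```

View pics/st.png

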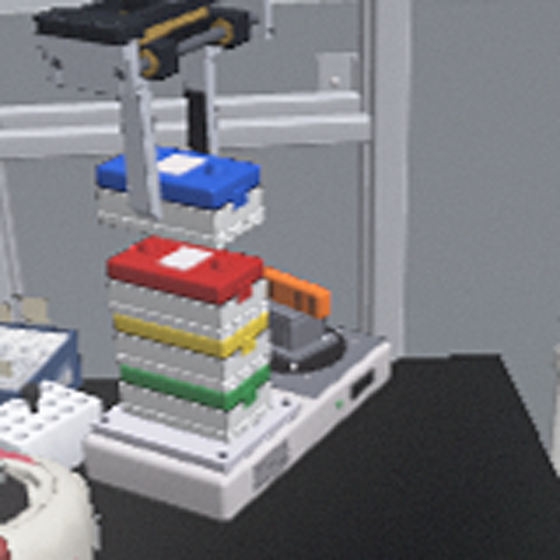

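Three boxes are stacked neatly (green, yellow, red at column ~185, rows 250–430), the blue one hangs level above them, and the handle stands on the stem at (300, 320). Lowering the blue box.

```bash
python3 -m handwheel '[[0,-0.18,0.5,0,0,0,20],[0,0,0.5,0,0,0,20],[0,0,0.5,0,0,0,20],[0,0,0.4,0,0,0,20],[0,0,0.4,0,0,0,20],[0,0,0.3,0,0,0,20],[0,0,0.2,0,0,0,20],[0,0,0.1,0,0,0,20],[0,0,0,0,0,0,20],[0,0,0,0,0,0,20]]' && python3 p.py .6675 .1583 .2 83.4
```

```text
time_s: 34.7
eef_pos: [0.6678, 0.1578, 0.2001]
tcp_rot: [0.056, 0.998, 0.0, 0.001]
wrist_force: [-7.5, -0.5, 15.8]
opening: 0.0599
grip_force: 30.0
t 34.7 turn_z 0.13 shift [0.04 0.05 0.01] tilt [-0.04 -0.07] open 0.0599 q7 1.35
```

```bash
python3 -m handwheel '[[0,0,0,0,0,0,100],[0,0,0,0,0,0,100],[0,0,0,0,0,0,100],[0,0,0,0,0,0,100],[0,0,-2,0,0,0,100],[0,0,-3,0,0,0,100],[0,0,-3,0,0,0,100],[3,-3,0,0,0,0,100],[3,-3,0,0,0,0,100],[3,-3,0,0,0,0,60],[3,-3,0,0,0,0,60],[0,0,0,0,0,0,60]]'
python3 - <<'E'
from h import *
import p
ims={n:ctrl.grab_frame(n) for n in("side","top")}
for n in ims: cv2.imwrite(f"pics/{n}9.png",ims[n])
a=cv2.resize(ims["top"][80:200,270:390],None,fx=4,fy=4,interpolation=2);b=cv2.resize(ims["side"][60:180,180:260],None,fx=4,fy=4,interpolation=2)
cv2.imwrite("pics/v9.png",np.hstack([a,b]))
p.show(.6483,.0142,.15,70)
E
```

```text
time_s: 35.9
eef_pos: [0.5321, 0.0486, 0.279]
tcp_rot: [0.058, 0.998, 0.0, 0.0]
wrist_force: [1.1, 0.4, 0.7]
opening: 0.0738
grip_force: 0.0
t 36.0 turn_z 13.5 shift [-11.96   0.33  12.89] tilt [-0.06 -0.05] open 0.0655 q7 1.4
```

View pics/v9.png

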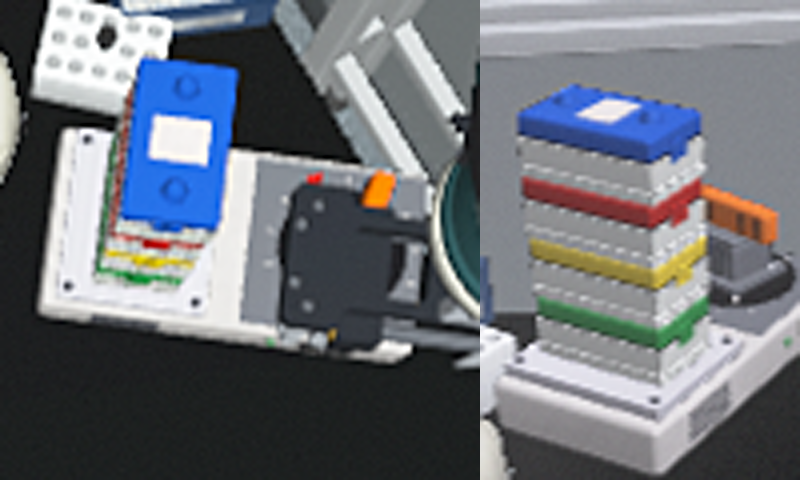

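```bash
python3 -m handwheel '[[0,0,0,0,0,6.8,60],[0,0,0,0,0,6.7,60],[-3,0.1,1,0,0,0,60],[-3,0.1,1,0,0,0,60],[-3,0.1,2,0,0,0,60],[-2.9,0,2,0,0,0,60],[0,0,3,0,0,0,60],[0,0,3,0,0,0,60],[0,0,0,0,0,0,60],[0,0,0,0,0,0,60]]' && python3 p.py .6485 .014 .095 70
```

```text
time_s: 37.0
eef_pos: [0.6482, 0.0148, 0.1585]
tcp_rot: [0.173, 0.985, -0.0, -0.0]
wrist_force: [0.8, 0.8, 0.1]
opening: 0.0564
grip_force: 0.0
t 37.0 turn_z 0.07 shift [-0.05 -0.06  6.35] tilt [0.03 0.02] open 0.0564 q7 1.37
```

```bash
python3 -m handwheel '[[-0.05,-0.06,2,0,0,0,60],[0,0,2,0,0,0,60],[0,0,1.5,0,0,0,60],[0,0,0.85,0,0,0,60],[0,0,0,0,0,0,60],[0,0,0,0,0,0,5],[0,0,0,0,0,0,5],[0,0,0,0,0,0,5],[0,0,0,0,0,0,5],[0,0,0,0,0,0,5],[0,0,0,0,0,0,5],[0,0,0,0,0,0,5]]' 25 && python3 p.py .6485 .014 .095 70
python3 - <<'E'
from h import *
im=ctrl.grab_frame("top");cv2.imwrite("pics/tt.png",im)
E
```

```text
time_s: 38.2
eef_pos: [0.6483, 0.0141, 0.0951]
tcp_rot: [0.173, 0.985, 0.0, 0.0]
wrist_force: [1.0, 3.2, 3.0]
opening: 0.0159
grip_force: 25.0
t 38.2 turn_z 0.05 shift [-0.02 -0.01  0.01] tilt [-0.05 -0.03] open 0.0159 q7 1.39
```

```bash
python3 -m handwheel '[[0,0,0,0,0,6,5],[0,0,0,0,0,8,5],[0,0,0,0,0,8,5],[0,0,0,0,0,8,5],[0,0,0,0,0,8,5],[0,0,0,0,0,8,5],[0,0,0,0,0,8,5],[0,0,0,0,0,8,5],[0,0,0,0,0,8,5],[0,0,0,0,0,8,5],[0,0,0,0,0,6,5],[0,0,0,0,0,0,5]]' && python3 p.py .6483 .0141 .095 -26
python3 - <<'E'
from h import *
for n in("side","top"): cv2.imwrite(f"pics/{n}10.png",ctrl.grab_frame(n))
a=cv2.imread("pics/top10.png")[115:170,330:385];b=cv2.imread("pics/side10.png")[90:150,190:270]
a=cv2.resize(a,(400,400),interpolation=2);b=cv2.resize(b,(400,300),interpolation=2)
c=np.zeros((400,800,3),np.uint8);c[:,:400]=a;c[:300,400:]=b;cv2.imwrite("pics/v10.png",c)
E
```

```text
time_s: 39.45
eef_pos: [0.6476, 0.0155, 0.095]
tcp_rot: [0.789, 0.615, 0.0, -0.001]
wrist_force: [-6.2, 10.4, 11.0]
opening: 0.0157
grip_force: 25.0
t 39.5 turn_z 11.88 shift [-0.1   0.13 -0.  ] tilt [0.11 0.09] open 0.0157 q7 0.13
```

View pics/v10.png

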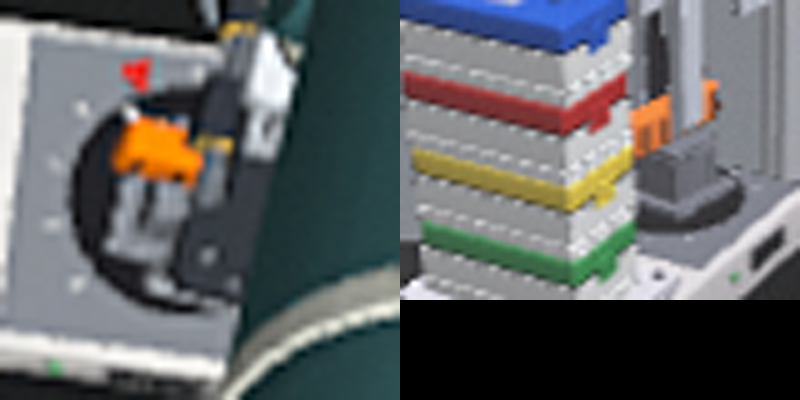

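Run:
```python
from h import *
A=np.array([.6485,.0142])
for nm,u,z in(("ptr",(131,110),.054),("ptr2",(137,118),.054),("mark",(137,70),.05),("markapex",(142,92),.05)):
    q=unproj("top",(330+(u[0]+.5)/7.27-.5,115+(u[1]+.5)/7.27-.5),z)[:2]-A;print(nm,q,np.hypot(*q),np.degrees(np.arctan2(q[1],q[0])))
im=cv2.imread("pics/top10.png")
b=im[115:150,335:365].astype(int);w=(b.min(2)>150)&(b.max(2)-b.min(2)<50);ys,xs=np.nonzero(w)
for x,y in zip(xs+335,ys+115):
    q=unproj("top",(x,y),.054)[:2]-A
    if np.hypot(*q)<.052: print((x,y),im[y,x],np.hypot(*q).round(4),np.degrees(np.arctan2(q[1],q[0])).round(1))
r=(b[:,:,2]>150)&(b[:,:,1]<80);ys,xs=np.nonzero(r);q=unproj("top",(xs.mean()+335,ys.mean()+115),.05)[:2]-A;print("red",q,np.degrees(np.arctan2(q[1],q[0])),len(xs))
```

```text
ptr [0.0356 0.0214] 0.04155115846237418 30.983868280468712
ptr2 [0.0324 0.0191] 0.037628102117379214 30.45411391309926
mark [0.0532 0.0179] 0.05616494729629606 18.556121284797204
markapex [0.0443 0.016 ] 0.047118235910505145 19.845826281692176
(np.int64(356), np.int64(125)) [176 169 166] 0.0501 -3.2
(np.int64(357), np.int64(125)) [191 188 186] 0.0504 -6.4
(np.int64(364), np.int64(127)) [194 188 182] 0.0514 -29.7
(np.int64(364), np.int64(128)) [180 174 168] 0.0488 -31.4
(np.int64(342), np.int64(130)) [167 160 157] 0.0507 47.3
(np.int64(347), np.int64(130)) [189 188 184] 0.0417 33.6
(np.int64(348), np.int64(130)) [229 228 221] 0.0402 30.2
(np.int64(342), np.int64(131)) [164 158 154] 0.0488 49.9
(np.int64(348), np.int64(131)) [185 190 233] 0.0377 32.5
(np.int64(364), np.int64(132)) [174 169 163] 0.0392 -40.2
(np.int64(364), np.int64(133)) [177 172 165] 0.0369 -43.1
(np.int64(364), np.int64(134)) [186 181 174] 0.0348 -46.3
(np.int64(364), np.int64(135)) [182 176 169] 0.0328 -50.0
(np.int64(338), np.int64(137)) [169 163 160] 0.0507 74.5
(np.int64(338), np.int64(138)) [168 161 157] 0.05 77.7
(np.int64(347), np.int64(141)) [177 168 161] 0.0235 84.0
(np.int64(352), np.int64(141)) [177 166 156] 0.0096 73.2
(np.int64(347), np.int64(142)) [168 160 154] 0.0234 91.1
(np.int64(346), np.int64(144)) [165 157 151] 0.0271 103.6
(np.int64(338), np.int64(145)) [172 165 162] 0.05 101.3
(np.int64(346), np.int64(145)) [177 168 162] 0.0279 109.4
(np.int64(338), np.int64(146)) [166 159 154] 0.0506 104.5
(np.int64(346), np.int64(146)) [168 158 154] 0.029 114.8
(np.int64(345), np.int64(148)) [180 170 164] 0.0344 121.7
(np.int64(349), np.int64(149)) [174 164 159] 0.0274 139.1
red [0.0445 0.015 ] 18.62130521136759 11
```

```bash
python3 -m handwheel '[[0,0,0,0,0,4,5],[0,0,0,0,0,4,5],[0,0,0,0,0,3.3,5],[0,0,0,0,0,0,5],[0,0,0,0,0,0,5]]' && python3 p.py .6483 .0141 .095 -26
python3 - <<'E'
from h import *
im=ctrl.grab_frame("top");cv2.imwrite("pics/top11.png",im)
A=np.array([.6485,.0142]);b=im[115:150,335:365].astype(int)
for y in range(124,136):
  for x in range(340,358):
    q=unproj("top",(x,y),.054)[:2]-A;r=np.hypot(*q)
    if r<.046 and im[y,x].min()>120 and np.ptp(im[y,x].astype(int))<60: print((x,y),im[y,x],r.round(4),np.degrees(np.arctan2(q[1],q[0])).round(1))
E
```

```text
time_s: 40.05
eef_pos: [0.6478, 0.0157, 0.095]
tcp_rot: [0.844, 0.536, 0.0, -0.001]
wrist_force: [-3.7, 11.1, 8.2]
opening: 0.0158
grip_force: 25.0
t 40.0 turn_z 0.81 shift [-0.12  0.12  0.  ] tilt [0.11 0.12] open 0.0158 q7 -0.03
(349, 128) [122 124 121] 0.0442 23.0
(350, 128) [174 185 195] 0.0433 19.5
```

```bash
python3 -m handwheel '[[0,0,0,0,0,0,55],[0,0,0,0,0,0,55],[0,0,0,0,0,0,55],[0,0,0,0,0,0,55],[0,0,-2,0,0,0,55],[0,0,-4,0,0,0,55],[0,0,-4,0,0,0,55],[0,0,-4,0,0,0,55],[0,0,-4,0,0,0,55],[0,-4,0,0,0,0,55],[0,-4,0,0,0,0,55],[0,0,0,0,0,0,55]]' && python3 -m handwheel '[[0,-4,-1,0,0,0,55],[0,-4,-1,0,0,0,55],[0,-4,-1,0,0,0,55],[0,0,0,0,0,0,55],[0,0,0,0,0,0,55],[0,0,0,0,0,0,55]]'
python3 - <<'E'
from h import *
for n in("side","top"): cv2.imwrite(f"pics/{n}12.png",ctrl.grab_frame(n))
a=cv2.imread("pics/top12.png")[115:170,330:385];b=cv2.imread("pics/side12.png")[60:180,160:290]
im=cv2.imread("pics/top12.png");A=np.array([.6485,.0142])
for y in range(124,136):
  for x in range(340,358):
    q=unproj("top",(x,y),.054)[:2]-A;r=np.hypot(*q)
    if r<.046 and im[y,x].min()>100 and np.ptp(im[y,x].astype(int))<60: print((x,y),im[y,x],r.round(4),np.degrees(np.arctan2(q[1],q[0])).round(1))
a=cv2.resize(a,(400,400),interpolation=2);b=cv2.resize(b,(400,369),interpolation=2)
c=np.zeros((400,800,3),np.uint8);c[:,:400]=a;c[:369,400:]=b;cv2.imwrite("pics/v12.png",c)
E
```

```text
time_s: 41.3
eef_pos: [0.5727, 0.0503, 0.2746]
tcp_rot: [0.844, 0.537, 0.0, -0.001]
wrist_force: [0.3, -0.1, -0.1]
opening: 0.0517
grip_force: 0.0
time_s: 41.9
eef_pos: [0.4788, 0.0934, 0.303]
tcp_rot: [0.845, 0.534, 0.0, 0.001]
wrist_force: [-0.0, -1.3, -1.6]
opening: 0.0519
grip_force: 0.0
(349, 128) [120 124 122] 0.0442 23.0
(350, 128) [173 184 194] 0.0433 19.5
(356, 130) [151 135 118] 0.0354 -4.2
(356, 131) [135 136 167] 0.0324 -4.5
(357, 131) [129 117 106] 0.0328 -9.4
```

View pics/v12.png

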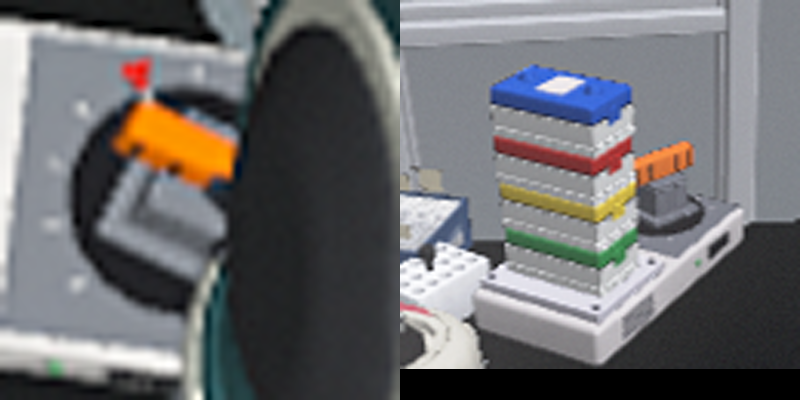

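```bash
python3 -c "
from station import ctrl
print(ctrl.close_job())"
```

```text
the job is handed in; nothing more can be done
None
```

I stacked all four boxes on the platform (green, yellow, red, blue from the bottom), fitted the handle on the stem and turned the dial to within about 2° of the red mark by camera. The gripper was clear of everything when I handed the job in; the judge's verdict was not returned.

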